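# Nest the printed pot set

### The arm

A 7-joint arm with a two-finger parallel gripper is mounted at the origin on the work surface. World frame = base frame: x ahead of the robot, y to its left, z up, the work surface at z = 0. Lengths are in mm, angles in rad, forces in N, time in s.
With the tool pointing down it reaches from about 425 to 875 mm from the base axis. Payload 9.9 kg.
Tool frame: the origin (TCP) lies midway between the tips of the shut fingers; the grasp point (between the pads) lies behind it (manip.pinch_z is the z of the grasp point in the tool frame, in mm); z points along the fingers, y is the line along which they close (so a half turn about z gives the same grasp; the last joint's range is limited). The gripper opens to 85 mm and grips with 20 to 120 N. Pads are 22 mm wide; open, the fingers measure 114 mm over their backs; the gripper's body (76 mm by 85 mm) begins 54 mm behind the grasp point. The pads swing forward as they close: fully open they stand 13 mm farther back than shut.
Start: joints at [-1.38, 0.576, 0.025, 1.437, -0.015, 1.129, -0.057], TCP at [183.157, 649.679, 231.289] pointing down, gripper open.
Joint ranges: [-2.76, 2.76], [-0.34, 2.15], [-1.52, 1.57], [0.19, 2.46], [-1.09, 4.23], [0.17, 1.99], [-2.82, 2.82]. Speed limits (rad/s): [2.22, 2.22, 3.01, 3.01, 3.14, 3.14, 3.14].

### API

Orientations are given as a unit quaternion [x, y, z, w].
In Python, from rig import manip, jaws, kin, telemetry, cams gives the robot as it stands. Calls block until the motion is done:
- manip.move_pose(position, orientation): joint-space move of the TCP to a pose.
- manip.move_l(position, frame=None, rate=150): straight line of the TCP; frame=None keeps the orientation; rate is the mean speed in mm/s.
- manip.goto_joints(angles): joint-space move.
- jaws.gripper_to(opening, squeeze=None): finger opening in mm; squeeze is the grip in N (None keeps the last); returns when the fingers have stopped.
- manip.dwell(seconds).
- kin.inverse_kinematics(position, orientation): joint angles nearest the present ones, or None.
- telemetry.observe(): the state.
- cams.camera(name): name is "side" or "top" or "wrist"; returns the picture (480x640x3 uint8, blue, green, red); there is no depth.
- cams.camera_params(name): a dict with "vfov" (degrees; the focal length in pixels is half the picture's height over the tangent of half this angle, whatever the lens; pixels are square), "cx", "cy" (the principal point, pixels), "k1" (the pictures are not rectified: a ray, as slopes to the right and down, at radius r is drawn at 1 + k1 r^2 times it, then the intrinsics apply), "rvec" (rotation vector, rad) and "tvec" (3), from world to camera coordinates, as OpenCV has them. Camera axes: x right, y down, z forward; pixel columns grow to the right and rows downward; lengths in mm; the calibration is good to about 2 mm. A picture is of the moment at which its call begins: read the wrist's pose just before it. camera_params takes no time and is no camera call; for the wrist camera it gives the pose at the moment of the call.
A pose or a line that the arm cannot do raises manip.PlanningError and nothing moves.
- manip.sign_off(): hands the job in; it is judged then, once.
The state is a dict: "clock": time; "q": joint angles; "joint_vel": joint speeds; "joint_efforts": joint torques, N m; "tool_pos": TCP position; "tool_rot": TCP orientation; "contact_force": force on the tool from outside, world axes, zero at the start; "ft_torque": the same for the moment, N m; "width": finger opening in mm; "grasp_force": force on a finger pad.
Only numpy, scipy, OpenCV 4.12 (cv2) and the standard library are available. Lean on these libraries where they do the work, as an engineer would, in place of code of your own. Each camera call takes 0.05 s, during which the arm holds its last target. There are 200 camera calls.

### The job

Nest the set of three round white printed pots, the largest outermost: first stand the middle-sized pot upright inside the wide low dish and let go of it, then stand the tall narrow pot upright inside the middle one. Set each pot down rather than dropping it, and leave the dish where it stands.

Things in the scene. Friction and masses are not known exactly. Their poses are not given: they have to be found in the camera images.
- dish_floor (a point): the largest pot of the set: a round, open, low white dish standing on the bench, 104 mm across at the rim (100 mm at the foot), 26 mm high, walls 4 mm, flat inner floor 92 to 96 mm across. This point is the centre of its inner floor, 4 mm above its underside; z points up. About 0.12 kg, loose
- pot_mid_center (a point): the middle pot: a round, open, straight-sided white cup upright on the dark square build plate, 62 mm across outside, 58 mm high, walls 3 mm, bottom 4 mm thick. This point is its centre, 29 mm above its underside; z points up its axis. About 0.055 kg. Bystanders about 120 mm away, towards its two neighbouring plate corners: a white square cup 44 mm high, a ring 16 mm high
- pot_tall_center (a point): the smallest pot: a tall, narrow, round, open white cup upright on the same plate, at the corner diagonally across from the middle pot, 34 mm across outside, 92 mm high, walls 3 mm, bottom 4 mm thick. This point is its centre, on its axis half-way up, 46 mm above its underside; z points up its axis. About 0.04 kg
Not all that is in view belongs to the job. What is shaped like the part that bears dish_floor but blue or brown is not meant.

How it is judged:
By the outcome, as a careful person would: the job done as asked, in the order asked, and still so for the second after the job is handed in, with the robot touching nothing.
It also fails if it takes over 72 s, if anything falls off the work surface, if the arm or the gripper's body presses on something with over 40 N, if the wrist force passes 120 N, or if a joint passes its speed limit or range.

## Working session

There is one attempt and no reset: what is moved stays moved. The work goes in short steps, each a Python script; the robot and the scene stay as the last script left them, time stands still between calls to the robot, and variables do not carry over. Pictures are saved under pics/ and viewed, at most 10 in all, crops included, and the job is handed in when it is done.

```bash
mkdir -p pics; ls; cat > h.py <<'E'
from rig import manip, jaws, kin, telemetry, cams
import numpy as np, cv2
def snap(n):
    p=cams.camera_params(n); return cams.camera(n),p
def ray(p,uv):
    f=240/np.tan(np.radians(p["vfov"])/2); K=np.array([[f,0,p["cx"]],[0,f,p["cy"]],[0,0,1.]])
    R=cv2.Rodrigues(np.array(p["rvec"],float))[0]; t=np.array(p["tvec"],float).ravel()
    d=cv2.undistortPoints(np.array([[uv]],float),K,np.array([p["k1"],0,0,0.]))[0,0]
    return -R.T@t, R.T@np.array([d[0],d[1],1])
def onz(p,uv,z):
    c,d=ray(p,uv); return c+d*(z-c[2])/d[2]
def proj(p,X):
    f=240/np.tan(np.radians(p["vfov"])/2); K=np.array([[f,0,p["cx"]],[0,f,p["cy"]],[0,0,1.]])
    return cv2.projectPoints(np.array(X,float).reshape(-1,1,3),np.array(p["rvec"],float),np.array(p["tvec"],float),K,np.array([p["k1"],0,0,0.]))[0][:,0]
E
python3 - <<'E'
from h import *
s=telemetry.observe(); print(s["clock"],s["tool_rot"],s["width"],manip.pinch_z)
for n in ("top","side"):
    im,p=snap(n); cv2.imwrite(f"pics/{n}0.png",im); print(n,p)
    c,d=ray(p,(320,240)); print(c,d)
E
```

```text
pics
0.0 [ 1.36949560e-01  9.90577666e-01 -8.38890418e-04 -5.14210392e-05] 85.25809891166506 -18.700000000000003
top {'vfov': 52.815072921527275, 'cx': 319.9383025297389, 'cy': 232.47520210358078, 'k1': -0.08186263808196115, 'rvec': array([ 2.14637135, -2.16523434,  0.17975501]), 'tvec': array([ 39.68462476, 560.76681396, 832.45874938])}
[434.9432454   53.87233111 903.84954706] [ 0.12912076 -0.02189387 -0.99150941]
side {'vfov': 57.09800438444403, 'cx': 324.04596211907693, 'cy': 247.78190433694638, 'k1': -0.049936563223699014, 'rvec': array([ 0.50494943, -2.74295184,  1.1636777 ]), 'tvec': array([531.11289165, 144.12043242, 824.05321895])}
[339.87176807 648.9199874  667.31202717] [ 0.24956214 -0.68482884 -0.68492594]
```

View pics/top0.png

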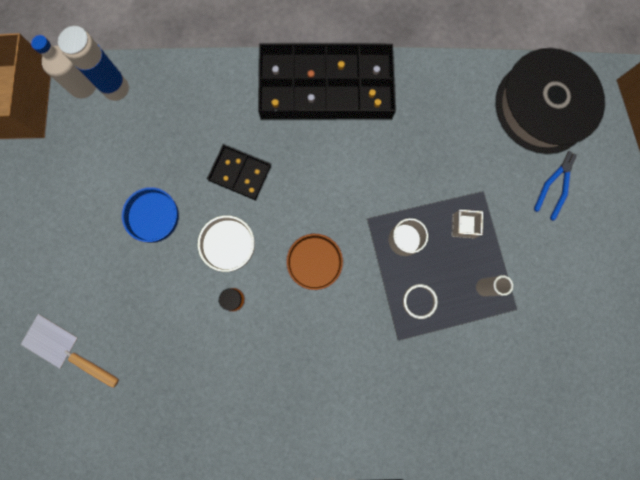

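View pics/side0.png

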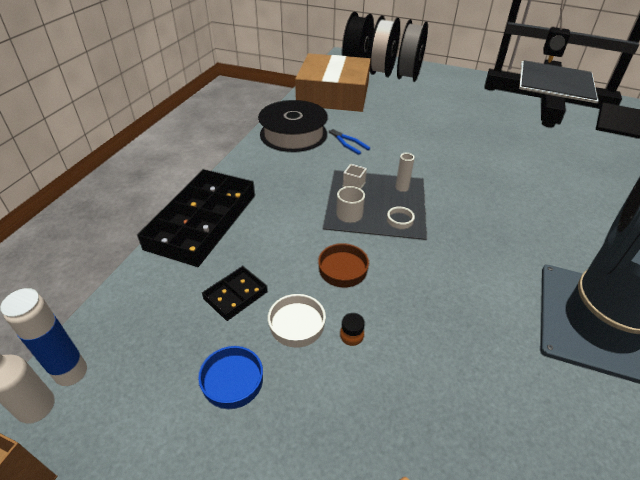

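Top: the candidates for the dish are the blue one (151,215), the white one (226,243) and the brown one (315,262). The white one fits the description. The plate holds the round mid pot (409,236), a square cup (467,223), a ring (420,301) and the tall pot (503,286), which is diagonal to the mid pot. I'll measure the rims and confirm in one crop.

```bash
python3 - <<'E'
from h import *
im=cv2.imread("pics/top0.png"); p=cams.camera_params("top"); g=im.min(2); hsv=cv2.cvtColor(im,cv2.COLOR_BGR2HSV)
out=im.copy()
for name,(u,v),z,thr in (("dish",(226,243),26,130),("mid",(409,236),62,130),("tall",(503,286),96,130)):
    w=40 if name=="dish" else 24 if name=="mid" else 14
    m=np.zeros_like(g); m[v-w:v+w,u-w:u+w]=(g>thr)[v-w:v+w,u-w:u+w]*255
    cs=cv2.findContours(m,cv2.RETR_EXTERNAL,cv2.CHAIN_APPROX_NONE)[0]; c=max(cs,key=lambda c:cv2.boundingRect(c)[2])
    h=c[:,0,:].astype(float); P=np.array([onz(p,q,z)[:2] for q in h],np.float32)
    cc,r=cv2.minEnclosingCircle(P); print(name,cv2.boundingRect(c),np.round(cc,1),"diam",round(2*r,1),"reach",np.hypot(*cc))
    cv2.drawContours(out,[c],-1,(0,0,255),1)
    th=np.linspace(0,6.28,40); R={"dish":52,"mid":31,"tall":17}[name]
cv2.imwrite("pics/crop.png",cv2.resize(out[170:330,180:530],None,fx=2.25,fy=2.25,interpolation=cv2.INTER_CUBIC))
# plate corners -> plate edges
E
```

```text
dish (197, 215, 58, 58) [545.3 207.5] diam 107.7 reach 583.4145422183661
mid (393, 218, 36, 36) [ 551.7 -125.1] diam 63.2 reach 565.7404397775844
tall (493, 275, 21, 21) [ 460.6 -274.7] diam 36.5 reach 536.288566011284
```

View pics/crop.png

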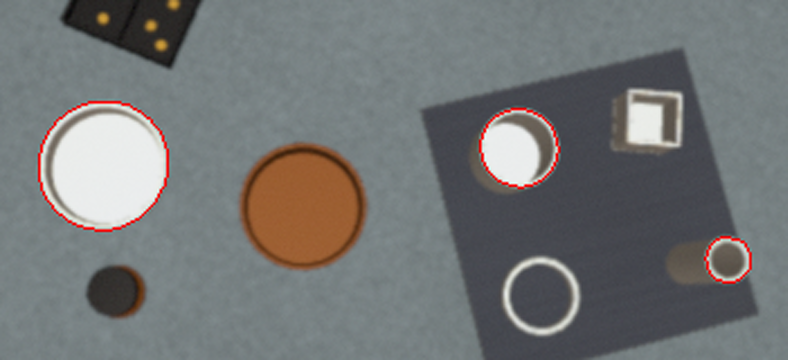

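The crop confirms all three: the red contours follow the white dish, the mid pot and the tall pot, with measured diameters of 107.7, 63.2 and 36.5 against 104, 62 and 34. Next I'll go above the mid pot and look with the wrist camera.

```bash
cat >> h.py <<'E'
def quat(yaw):
    a=(yaw+np.pi/2)/2; return [np.cos(a),np.sin(a),0,0]
def circ(im,p,X,R,z,thr=130):
    "fit of bright rim near predicted point X, on plane z"
    g=im.min(2); u0=proj(p,[X[0],X[1],z])[0]; m=np.zeros_like(g)
    poly=proj(p,[[X[0]+1.6*R*np.cos(t),X[1]+1.6*R*np.sin(t),z] for t in np.linspace(0,6.28,40)]).astype(np.int32)
    cv2.fillPoly(m,[poly],255); m=cv2.bitwise_and(m,(g>thr).astype(np.uint8)*255)
    c=max(cv2.findContours(m,cv2.RETR_EXTERNAL,cv2.CHAIN_APPROX_NONE)[0],key=cv2.contourArea)
    P=np.array([onz(p,q,z)[:2] for q in c[:,0].astype(float)],np.float32)
    cc,r=cv2.minEnclosingCircle(P); return np.array(cc),2*r,c,u0
E
python3 - <<'E'
from h import *
M=np.array([551.7,-125.1]); yaw=np.arctan2(M[1],M[0])
manip.move_pose([M[0],M[1],230],quat(yaw))
s=telemetry.observe(); print(s["clock"],s["tool_pos"],s["q"])
im,p=snap("wrist"); print(p["tvec"],ray(p,(320,240)))
try:
    cc,d,c,u=circ(im,p,M,31,62); print(cc,d,u); cv2.drawContours(im,[c],-1,(0,0,255),1)
except Exception as e: print(e)
cv2.imwrite("pics/w1.png",im)
ps=cams.camera_params("side"); pt=cams.camera_params("top"); print("side mid rim/plate preds",proj(ps,[[*M,62],[*M,58]]))
# height by triangulation: mid of rim ellipse in side crop
sd=cv2.imread("pics/side0.png"); cv2.imwrite("pics/sidecrop.png",cv2.resize(sd[150:240,320:430],None,fx=6,fy=6,interpolation=cv2.INTER_CUBIC))
E
```

```text
3.1083 [ 552.01932676 -124.17365657  229.85743844] [-0.41008099  0.55484341  0.89033949  1.75289377 -0.48581268  1.07056196
  0.426563  ]
[-566.56979312  -32.59472337  376.63655444] (array([567.63662201, -57.8643394 , 371.96669768]), array([-0.06052498, -0.27911262, -0.95858229]))
[ 551.42254639 -123.46611023] 63.029136657714844 [318.36398244 215.81722854]
side mid rim/plate preds [[350.0824847  193.40381791]
 [349.97552219 194.81815663]]
```

View pics/w1.png

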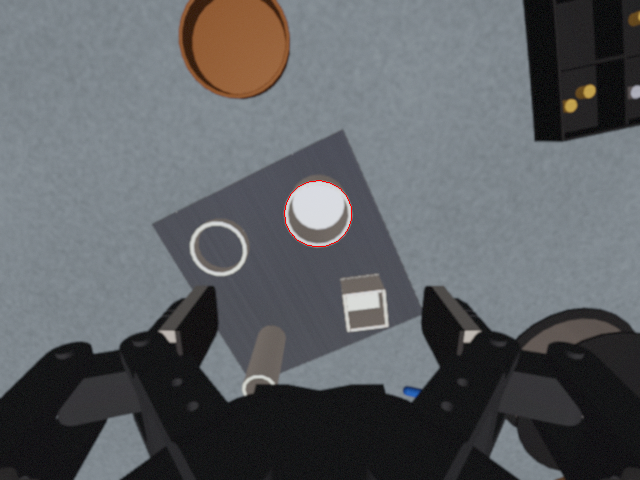

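View pics/sidecrop.png

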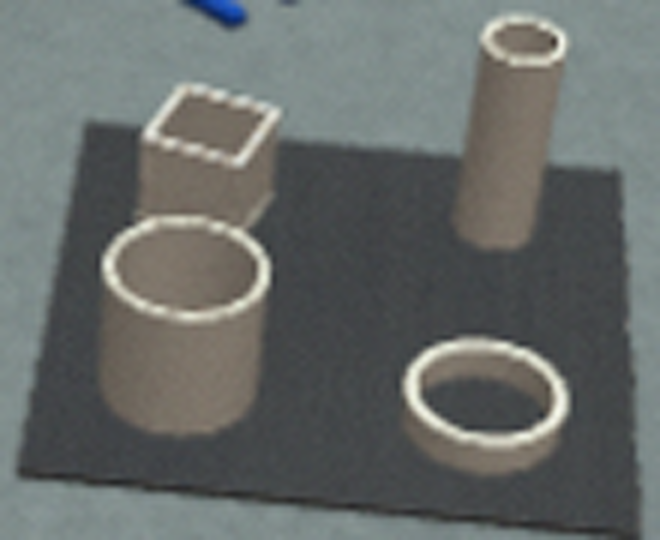

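The wrist view shows the mid pot rim at (318,215), clear of both fingers, which agrees with the top view to within 2 mm. The side crop shows its rim centre at about (351,195), so the plate is about 3 mm thick. Now I'll grasp it and carry it to above the dish.

```bash
python3 - <<'E'
from h import *
M=np.array([551.5,-124.]); D=np.array([545.3,207.5])
manip.move_l([*M,90],rate=150); manip.move_l([*M,23],rate=70)
print("down",telemetry.observe()["contact_force"])
jaws.gripper_to(50,25); s=telemetry.observe(); print("grip",s["width"],s["grasp_force"],s["tool_pos"],s["contact_force"])
manip.move_l([*M,180],rate=120)
manip.move_pose([*D,180],quat(np.arctan2(D[1],D[0])))
manip.move_l([*D,110],rate=120)
s=telemetry.observe(); print(s["clock"],s["width"],s["grasp_force"],s["tool_pos"],s["contact_force"])
im,p=snap("wrist"); cv2.imwrite("pics/w2.png",im); a,p1=snap("top"); b,p2=snap("side")
x=[cv2.resize(a[170:330,150:330],(450,400)),cv2.resize(b[200:390,190:390],(421,400))]
cc,d,c,u=circ(im,p,D,52,26); print("dish wrist",cc,d)
cv2.imwrite("pics/w2b.png",cv2.resize(np.hstack([cv2.resize(im,(533,400))]+x),(800,228)))
E
```

```text
down [-0.301657    0.76433265  0.66305067]
grip 60.522424693895964 26.95159472990781 [ 551.73676805 -123.9769159    23.55681687] [-1.71423982  1.44495081  5.4903867 ]
9.1583 60.2871642533995 27.18843117094366 [545.84403158 207.02229026 110.5170311 ] [ 0.67644345  0.77739906 -0.32203143]
dish wrist [545.76373291 205.02191162] 113.47645568847656
```

View pics/w2b.png

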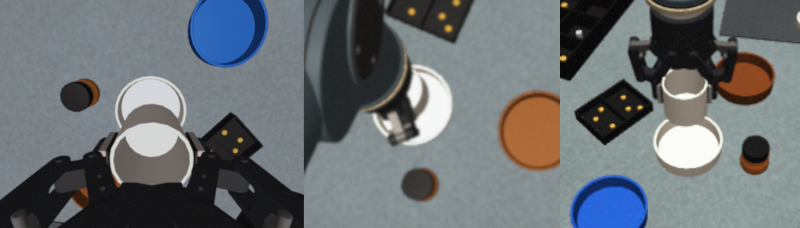

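The mid pot is held upright above the white dish. I'll lower it until it touches and release it gently.

```bash
cat >> h.py <<'E'
def lower(xy,z0,zmin,df=2.5):
    manip.move_l([*xy,z0],rate=80); manip.dwell(.2); f0=telemetry.observe()["contact_force"]
    z=z0
    while z>zmin:
        z-=1; manip.move_l([*xy,z],rate=25); f=telemetry.observe()["contact_force"]-f0
        if abs(f[2])>df: break
    s=telemetry.observe(); print("set",z,s["tool_pos"],f,s["clock"]); return z
E
python3 - <<'E'
from h import *
D=np.array([545.5,206.8])
lower(D,31,20)
jaws.gripper_to(72); manip.dwell(.3); print(telemetry.observe()["width"])
manip.move_l([*D,110],rate=100)
T=np.array([460.6,-274.7])
manip.move_l([*D,200],rate=200)
im,p=snap("wrist"); cv2.imwrite("pics/w3.png",im)
for n,X,R,z in(("mid",D,31,62),("dish",D,52,26)):
    cc,d,c,u=circ(im,p,X,R,z); print(n,cc,d); cv2.drawContours(im,[c],-1,(0,0,255) if n=="mid" else (0,255,0),1)
cv2.imwrite("pics/w3.png",im)
manip.move_pose([*T,230],quat(np.arctan2(T[1],T[0])))
a,p=snap("top"); b,ps=snap("side")
for n,X,R,z in(("mid",D,31,62),("dish",D,52,26)): print("top",n,circ(a,p,X,R,z)[:2])
cv2.imwrite("pics/ts.png",np.hstack([cv2.resize(a[190:300,170:280],(400,400)),cv2.resize(b[230:370,230:370],(400,400))]))
im,p=snap("wrist"); cc,d,c,u=circ(im,p,T,17,95); print("tall",cc,d,u,telemetry.observe()["tool_pos"],telemetry.observe()["clock"])
cv2.imwrite("pics/w4.png",im)
E
```

```text
set 23 [545.59013906 206.83020391  23.57986339] [-2.34067958  0.12352551  7.47591545] 12.65
72.04302610937566
mid [544.68585205 208.17102051] 98.93159484863281
dish [540.9732666 209.0302124] 112.43685913085938
top mid (array([545.2053833 , 206.30450439]), 100.27582550048828)
top dish (array([545.3067627 , 207.45991516]), 107.87826538085938)
tall [ 459.78363037 -272.56536865] 34.97060012817383 [318.70694747 225.15744935] [ 461.23390714 -273.76866901  229.80415608] 16.825
```

View pics/ts.png

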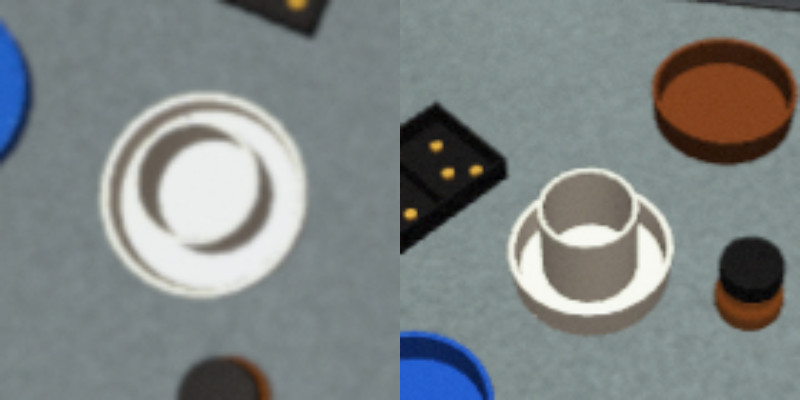

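View pics/w4.png

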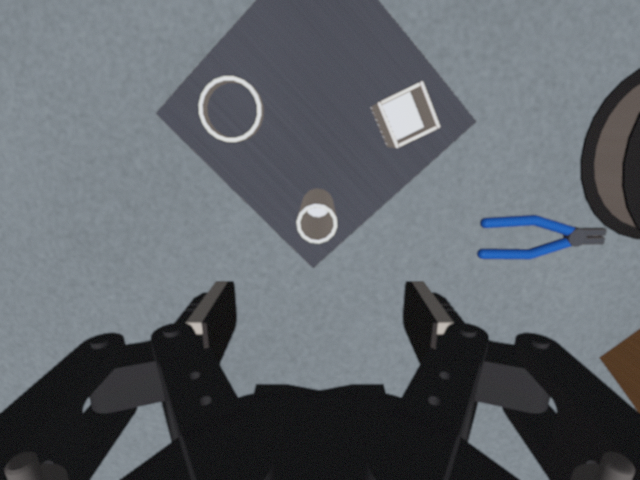

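The mid pot stands upright in the dish, which has not moved (545.3, 207.5). The wrist view shows the tall pot rim at (317,223), centred between the fingers. Now I'll grasp it, carry it over and check alignment above the mid pot.

```bash
python3 - <<'E'
from h import *
pt=cams.camera_params("top"); ps=cams.camera_params("side")
print("mid rim",onz(pt,(224.2,240.1),62),onz(ps,(295.8,302.5),62))
T=np.array([460.2,-273.7]); D=np.array([545.3,207.2])
manip.move_l([*T,130],rate=150); manip.move_l([*T,63],rate=80)
print("down",telemetry.observe()["contact_force"])
jaws.gripper_to(22,25); s=telemetry.observe(); print("grip",s["width"],s["grasp_force"],s["contact_force"])
manip.move_l([*T,230],rate=130)
manip.move_pose([*D,230],quat(np.arctan2(D[1],D[0])))
manip.move_l([*D,155],rate=120)
s=telemetry.observe(); print(s["clock"],s["width"],s["tool_pos"])
im,p=snap("wrist"); b,ps=snap("side")
cv2.imwrite("pics/w5.png",np.hstack([cv2.resize(im[100:,100:540],(400,345)),cv2.resize(b[150:370,170:425],(400,345))]))
E
```

```text
mid rim [545.62595491 203.45981816  62.        ] [543.29594248 208.01471315  62.        ]
down [-0.18912841 -0.10454861  0.00269051]
grip 33.2318266890612 25.89958936907351 [-0.56953578 -0.93449806  3.97435864]
23.0417 32.64077122138359 [545.80287561 206.87802467 155.56380747]
```

View pics/w5.png

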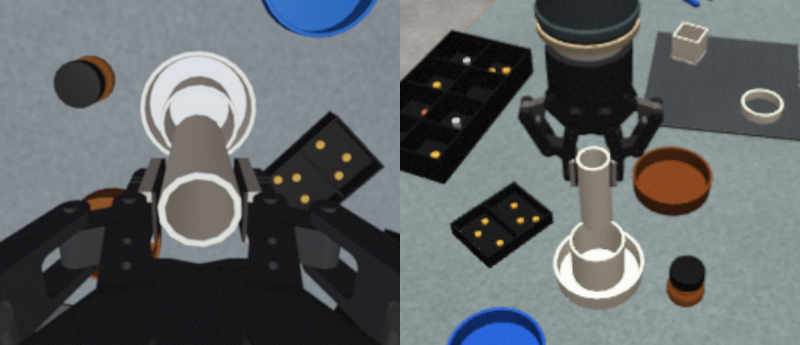

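The tall pot hangs upright above the mid pot's opening, so I'll lower it until it touches.

```bash
python3 - <<'E'
from h import *
D=np.array([545.2,206.5])
manip.move_l([*D,120],rate=80)
z=lower(D,77,64)
if z<72:
    jaws.gripper_to(48); manip.dwell(.3); print(telemetry.observe()["width"])
    manip.move_l([*D,180],rate=100)
    manip.move_pose([545,-50,240],quat(-.1)); manip.dwell(.2)
    print(telemetry.observe()["contact_force"],telemetry.observe()["clock"])
    a,p=snap("top"); b,ps=snap("side")
    print("dish",circ(a,p,D,52,26)[:2])
    cv2.imwrite("pics/fin.png",np.hstack([cv2.resize(a[190:300,170:280],(400,400)),cv2.resize(b[230:370,230:370],(400,400))]))
E
```

```text
set 67 [545.35139188 206.48718195  67.34916181] [-0.49462006 -1.01768789  5.81122509] 27.1167
48.06967060719945
[ 0.41007368  0.13855546 -0.07692817] 30.225
dish (array([546.16162109, 207.64855957]), 168.8273468017578)
```

View pics/fin.png

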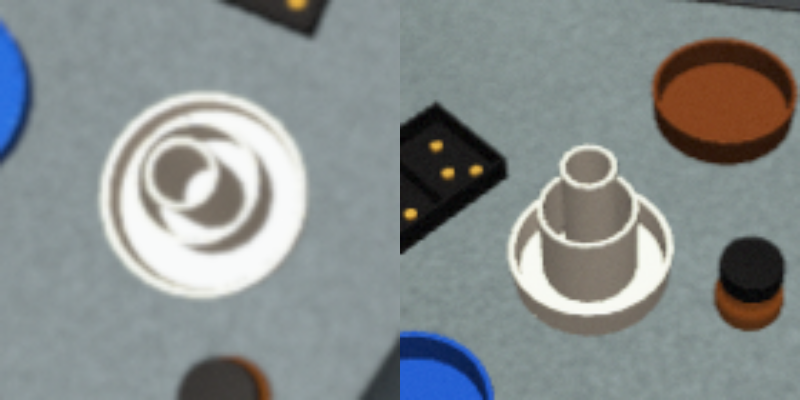

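The picture shows all three pots nested and upright. The dish's outline matches the earlier crop, so it has not moved.

```bash
python3 -c "
from h import *
print(manip.sign_off())"
```

```text
the job is handed in; nothing more can be done
None
```

The job is handed in: the middle pot stands upright in the white dish and the tall pot upright inside it, both set down gently in that order, the dish did not move in the before-and-after camera pictures, and the robot clock read about 30 s of the 72 s allowed.

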